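# Draw a laminated rail out of the glue press through its window

### The job

Lift the wooden pull rail out of its cavity in the glue press, tilt it so that its head end comes up through the window in the top frame first, and draw the whole rail out without forcing it hard against the press. Finish still gripping it, held still in the air with all of the rail about 10 cm or more above the press's top frame and touching nothing but the fingers. Leave the tools and tins on the bed where they are.

Things in the scene. Friction and masses are not known exactly. Their poses are not given: they have to be found in the camera images.
- rail: dark wood pull rail with pale laminations, straight, 280 long x 26 wide x 20 mm thick, ends half-round in plan, 0.10 to 0.16 kg. Origin at its middle (centre of mass); x along it towards the tail end, z up through its thickness. It starts level in the press cavity: origin 30 mm, top 40 mm above the bed.
- rail_head (a point): middle of the rail's head end (rail x = -140 mm, half its thickness), which starts under the window
- rail_tail (a point): middle of the rail's tail end (rail x = +140 mm), which starts tucked 90 mm under the solid part of the top frame
- press: glue press: white box fixed to the bed, x -192 to +172 mm, y -95 to +95 mm of its own frame, 86 mm high; 12 mm walls closed all round, top frame a 6 mm sheet (underside 80, top 86 mm above the bed) with one window. Origin on the bed under the middle of the seated rail; x along the cavity, window towards -x. Two blue knobs rise 26 mm above the frame at x = +135, y = +-68 mm.
- cavity (a point): middle of the floor of the open cavity in the grey form block inside the press, 20 mm above the bed. The cavity is 284 x 30 mm along press x and 8 mm deep (rim 28 mm above the bed).
- relief (a point): middle of the finger relief (press x = -45 mm), 8 mm above the bed. From press x = -95 to +5 mm the form block is cut away down to the base plate, right across the box (166 mm): there the rail bridges free, its underside 20 mm above the bed, with room for fingers on both sides.
- window (a point): centre of the window at the upper face of the top frame (press x = -57.5 mm, 86 mm above the bed). The window is 215 mm along press x (from -165 to +50 mm) by 150 mm across: shorter than the rail.
- wrench: steel combination wrench, 220 mm long, lying on the bed (bystander)
- pin_spanner: steel pin spanner with red handle, 210 mm long, lying flat (bystander)
- collet_nut: steel collet nut, 44 mm across, 36 mm high (bystander); origin at the centre of its underside
- glue: yellow glue bottle with orange cap, 56 mm across, 150 mm high, standing (bystander); origin at the centre of its underside
- wax: green wax tin, 80 mm across, 55 mm high (bystander); origin at the centre of its underside
- clamp: orange bar clamp, 200 mm long, lying flat (bystander)

How it is judged:
By the outcome, as a careful person would: the job done as asked, in the order asked, and still so for the second after the job is handed in, while the arm keeps its last pose, push and grip.
It also fails if it takes over 38 s, if anything falls off the work surface, if the arm or the gripper's body presses on something with over 40 N, if the wrist force passes 120 N, or if a joint passes its speed limit or range.

### The arm

A 7-joint arm with a two-finger parallel gripper is mounted at the origin on the work surface. World frame = base frame: x ahead of the robot, y to its left, z up, the work surface at z = 0. Lengths are in m, angles in rad, forces in N, time in s.
With the tool pointing down it reaches from about 0.35 to 0.9 m from the base axis. Payload 8.1 kg.
Tool frame: the origin (TCP) lies at the very end of the fingers, on their centre line; the grasp point (between the pads) lies 19 mm behind it; z points along the fingers, y is the line along which they close (so a half turn about z gives the same grasp; the last joint's range is limited). The gripper opens to 92 mm and grips with 3 to 60 N. Pads are 19 mm wide; open, the fingers measure 130 mm over their backs; the gripper's body (75 mm by 190 mm) begins 47 mm behind the grasp point.
Start: joints at [-1.314, 0.434, 0.025, 1.573, -0.012, 1.134, -0.075], TCP at [0.22, 0.585, 0.227] pointing down, gripper open.
Joint ranges: [-2.62, 2.62], [-0.44, 2.09], [-1.27, 1.32], [0.08, 2.57], [-1.32, 4.46], [0.12, 2], [-2.74, 2.74]. Speed limits (rad/s): [2.22, 2.22, 3.01, 3.01, 3.14, 3.14, 3.14].

### API

Orientations are given as a unit quaternion [w, x, y, z].
In Python, from plant import sensors, optics, robot gives the robot as it stands.
- The arm moves only by the tool jog_arm, never from a script. Its argument "rows" is a list that holds one entry, the list of rows, each a list of 4 numbers: the shift along the world's x, y, z in m, then the turn about the world's z in rad. In form: [[[dx, dy, dz, turn], ...]]. A call has 1 to 10 rows; each row shifts and turns the commanded pose from where the row before left it; what a row does not reach is not made up. A row lasts 1/8 s, in which the tool goes at most 62.5 mm and 10.7 degrees, less where a joint would pass 70% of its speed; a pose out of reach is approached as far as the arm can. A call is refused whole if a number of a shift passes 0.0625 or a number of a turn 0.188, either way. A call with a gripper value outside its range is refused whole. "hand" is the closure in counts, from 0 (fully open) to 255 (shut), set as the call begins (left out, the last holds). The fingers move at their own pace and stop on an object; "grip_force" is the grip in N (left out, the last holds). Time passes only in rows, so rows that do not move let the fingers close. It gives the time, the measured TCP pose, the force, the opening and the grip force at its end, in the units of the state.
- sensors.read_state(): the state, without advancing time (a new reading comes with each control period).
- optics.capture(name): name is "side" or "top" or "wrist"; returns (picture, depth): 384x512x3 uint8, blue, green, red; 384x512 float32, m along the optical axis (not along the pixel's ray), 0 where there is no reading.
- optics.calibration(name): a dict with "fovy" (degrees; the focal length in pixels is half the picture's height over the tangent of half this angle, whatever the lens; pixels are square), "cx", "cy" (the principal point, pixels), "eye" and "attitude" of the camera in the world; the wrist camera has in their place "T_tool_cam" (4x4, takes a point from camera to tool coordinates, whose origin is the TCP and whose axes are the flange's). Camera axes: x right, y down, z forward; pixel columns grow to the right and rows downward; lengths in m; the calibration is good to about 2 mm. The wrist camera is an equidistant fisheye: a pixel r from the principal point sees the ray r / f radians off the axis. A picture is of the moment at which its call begins: read the wrist's pose just before it. calibration takes no time and is no camera call.
- robot.finish_job(): hands the job in; it is judged then, once.
The state is a dict: "t": time; "joints": joint angles; "qvel": joint speeds; "tau": joint torques, N m; "ee_pos": TCP position; "ee_rot": TCP orientation; "contact_force": force on the tool from outside, world axes, zero at the start; "torque": the same for the moment, N m; "finger_gap": finger opening in m; "grip_force": force on a finger pad.
Only numpy, scipy, OpenCV 4.12 (cv2) and the standard library are available. Lean on these libraries where they do the work, as an engineer would, in place of code of your own. Each camera call takes 0.05 s, during which the arm holds its last target. There are 200 camera calls.

## Working session

There is one attempt and no reset: what is moved stays moved. The work goes in short steps, Python scripts to look and compute and a tool call to move; the robot and the scene stay as the last step left them, time stands still between calls to the robot, and variables do not carry over. Pictures are saved under pics/ and viewed, at most 10 in all, crops included, and the job is handed in when it is done.

Besides the shell and the picture viewer there is one more tool, called after ">>>" as name(argument=value, ...) on one line, values as JSON. jog_arm: Moves the arm, as the interface text tells. Its arguments: {"type":"object","properties":{"rows":{"type":"array"},"hand":{"type":"number"},"grip_force":{"type":"number"}},"required":["rows"]}

```bash
mkdir -p pics
cat > h.py <<'E'
import numpy as np,cv2
from plant import sensors,optics,robot
from scipy.spatial.transform import Rotation as R
def cal(n):
    c=optics.calibration(n); f=192/np.tan(np.radians(c['fovy'])/2); return c,f
def rot(a):
    a=np.array(a,float)
    return a if a.shape==(3,3) else R.from_quat(np.r_[a[1:],a[0]]).as_matrix()
def cloud(n,d):
    c,f=cal(n); v,u=np.mgrid[0:384,0:512]
    P=np.dstack([(u-c['cx'])/f*d,(v-c['cy'])/f*d,d])
    return P@rot(c['attitude']).T+np.array(c['eye'])
def proj(n,p):
    c,f=cal(n); q=(np.atleast_2d(p)-np.array(c['eye']))@rot(c['attitude'])
    return np.c_[q[:,0]/q[:,2]*f+c['cx'],q[:,1]/q[:,2]*f+c['cy']]
def ray(n,uv,z):
    c,f=cal(n); uv=np.atleast_2d(uv).astype(float)
    d=np.c_[(uv[:,0]-c['cx'])/f,(uv[:,1]-c['cy'])/f,np.ones(len(uv))]@rot(c['attitude']).T
    e=np.array(c['eye']); return e+d*((z-e[2])/d[:,2])[:,None]
E
python3 - <<'E'
from h import *
print(sensors.read_state())
for n in("top","side"):
    i,d=optics.capture(n); cv2.imwrite(f'pics/{n}0.png',i); np.save(f'pics/{n}0.npy',d); print(optics.calibration(n))
E
```

```text
{'t': 0.0, 'joints': array([-1.31359274,  0.43526306,  0.02498913,  1.57407973, -0.01162418,
        1.13403782, -0.07508809]), 'qvel': array([ 5.39690906e-04, -5.14944982e-05,  1.27643826e-03,  4.72709240e-04,
        8.15899525e-04, -1.26687986e-03, -3.17564858e-04]), 'tau': array([ 1.05096733e-03, -6.67829990e+01,  9.85040590e-01, -3.14458752e+01,
       -6.07070443e-02,  4.26604156e-02,  1.38441551e-04]), 'ee_pos': array([0.21992894, 0.58447127, 0.225927  ]), 'ee_rot': array([-8.05483861e-05,  1.78973532e-01,  9.83853546e-01, -8.17335503e-04]), 'contact_force': array([-0.79992579, -0.02204443,  0.02866939]), 'torque': array([ 0.00017579, -0.04436923, -0.02920127]), 'grip_force': 0.0, 'finger_gap': 0.09164349617810096}
{'fovy': 56.56156086432665, 'cx': 251.59439953058077, 'cy': 197.01832355068797, 'eye': array([0.37102927, 0.0144206 , 1.18284288]), 'attitude': array([-0.02981025,  0.71148855, -0.70032579,  0.04938806])}
{'fovy': 45.73786861201186, 'cx': 259.2532452319682, 'cy': 193.83136485097145, 'eye': array([ 0.13082165, -1.03281526,  1.36088845]), 'attitude': array([-0.34066092,  0.92759658, -0.14191456,  0.05809458])}
```

View pics/top0.png

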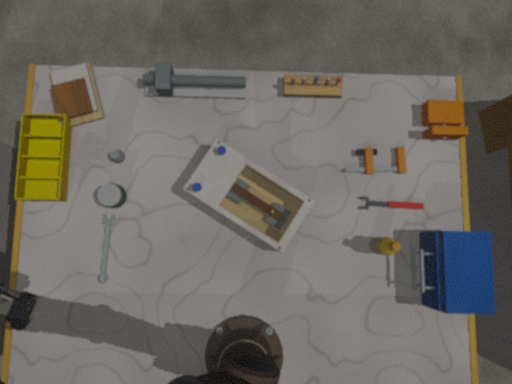

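View pics/side0.png

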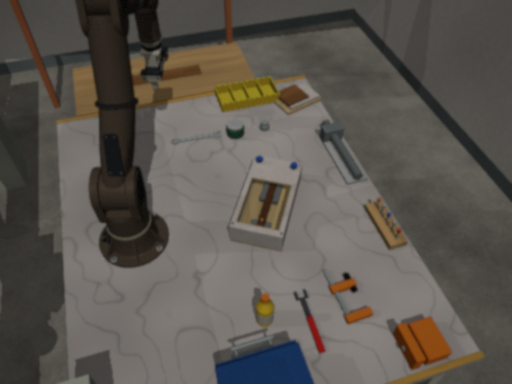

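Run:
```python
from h import *
i=cv2.imread('pics/top0.png'); d=np.load('pics/top0.npy'); P=cloud('top',d)
reg=np.zeros((384,512),bool); reg[130:260,170:325]=1
m=(reg&(P[...,2]>.075)&(P[...,2]<.096)).astype(np.uint8)
m=cv2.morphologyEx(m,cv2.MORPH_OPEN,np.ones((3,3)))
cs,_=cv2.findContours(m,cv2.RETR_CCOMP,cv2.CHAIN_APPROX_NONE)
cs=sorted(cs,key=cv2.contourArea)[::-1][:2]
for c in cs:
    w=ray('top',c[:,0],.086)[:,:2].astype(np.float32)
    print('rect',cv2.minAreaRect(w*1000))
print('topz',np.median(P[...,2][m>0]))
hsv=cv2.cvtColor(i,cv2.COLOR_BGR2HSV)
b=(reg&(cv2.inRange(hsv,(105,120,50),(130,255,255))>0)).astype(np.uint8)
n,l,s,c=cv2.connectedComponentsWithStats(b)
for k in range(1,n):
    if s[k,4]>8: print('knob',c[k],s[k,4],ray('top',c[k],.108))
cv2.imwrite('pics/crop0.png',cv2.resize(i[130:260,170:325],None,fx=5,fy=4.6,interpolation=cv2.INTER_CUBIC)[:600,:800])
```

```text
rect ((500.9949951171875, -5.60748291015625), (363.9221496582031, 190.15005493164062), 58.17171859741211)
rect ((477.7184143066406, -47.0556640625), (219.090087890625, 163.58424377441406), 59.5105094909668)
topz 0.08580934653496053
knob [220.89189189 149.97297297] 37 [[0.63592987 0.08181418 0.108     ]]
knob [196.23684211 186.71052632] 38 [[0.52074048 0.15360334 0.108     ]]
```

View pics/crop0.png

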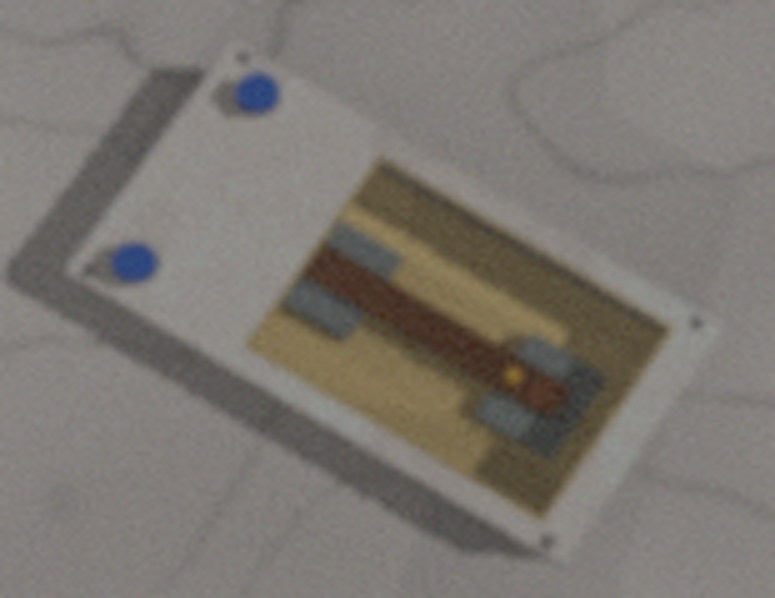

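The top view shows the press with blue knobs at (221,150) and (196,187). Its outline fits 364x190 mm, as given, with press +x at 58° and press origin about (0.506, 0.003). The rail's head end is at the lower right, with an amber dot. I'll move over the planned grasp point (rail x ≈ -75 mm).

>>> jog_arm(rows=[[[0.0176,-0.0461,0,-0.126],[0.0176,-0.0461,0,-0.126],[0.0176,-0.0461,0,-0.126],[0.0176,-0.0461,0,-0.126],[0.0176,-0.0461,0,-0.126],[0.0176,-0.0461,0,-0.126],[0.0176,-0.0461,0,-0.126]]], hand=80)

```text
t: 0.98
ee_pos: [0.3435, 0.2606, 0.2266]
ee_rot: [-0.0, 0.583, 0.812, -0.0]
contact_force: [0.7, 0.8, 0.2]
finger_gap: 0.063
grip_force: 0.0
```

>>> jog_arm(rows=[[[0.0176,-0.0461,0,-0.126],[0.0176,-0.0461,0,-0.126],[0.0176,-0.0461,0,-0.126],[0.0176,-0.0461,0,-0.126],[0.0176,-0.0461,0,-0.126],[0.0176,-0.0461,0,-0.126],[0.0176,-0.0461,0,-0.126],[0,0,0,0],[0,0,0,0]]])

```text
t: 2.1
ee_pos: [0.4661, -0.0601, 0.2264]
ee_rot: [-0.0, 0.873, 0.487, -0.0]
contact_force: [0.5, 0.5, -1.1]
finger_gap: 0.0631
grip_force: 0.0
```

Run:
```python
from h import *
s=sensors.read_state(); print({k:np.round(s[k],3) for k in('t','joints','ee_pos','ee_rot','contact_force','finger_gap')})
i,d=optics.capture('wrist'); cv2.imwrite('pics/w1.png',i); np.save('pics/w1.npy',d); c=optics.calibration('wrist'); print(c)
np.savez('pics/w1p.npz',p=s['ee_pos'],q=s['ee_rot'])
```

```text
{'t': np.float64(2.1), 'joints': array([-0.569,  0.197,  0.698,  1.976, -0.148,  1.02 , -0.355]), 'ee_pos': array([ 0.466, -0.06 ,  0.226]), 'ee_rot': array([-0.   ,  0.873,  0.487, -0.   ]), 'contact_force': array([ 0.509,  0.463, -1.055]), 'finger_gap': np.float64(0.063)}
{'fovy': 65.70646984690485, 'cx': 253.34888575753845, 'cy': 189.0151901024849, 'T_tool_cam': array([[-2.43779447e-04, -9.66241022e-01, -2.57639724e-01,
         6.88504631e-02],
       [ 9.99999767e-01, -3.99821399e-04,  5.53270455e-04,
        -3.32493800e-04],
       [-6.37602485e-04, -2.57639529e-01,  9.66240895e-01,
        -1.58400514e-01],
       [ 0.00000000e+00,  0.00000000e+00,  0.00000000e+00,
         1.00000000e+00]])}
```

View pics/w1.png

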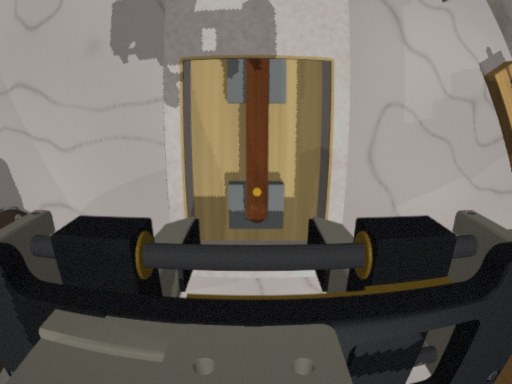

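The wrist view shows the rail centred and vertical: head end at (257,221), far end under the frame at about (257,60), amber dot at (257,192). I'll cast these onto z = 0.04.

```bash
cat >> h.py <<'E'
def wray(uv,p,q,z):
    c,f=cal('wrist'); uv=np.atleast_2d(uv).astype(float)-[c['cx'],c['cy']]
    r=np.linalg.norm(uv,axis=1); th=r/f; d=np.c_[uv/np.maximum(r,1e-9)[:,None]*np.sin(th)[:,None],np.cos(th)]
    T=np.array(c['T_tool_cam']); Rt=rot(q); d=d@T[:3,:3].T@Rt.T; e=Rt@T[:3,3]+p
    return e+d*((z-e[2])/d[:,2])[:,None]
E
python3 - <<'E'
from h import *
i=cv2.imread('pics/w1.png'); z=np.load('pics/w1p.npz'); p,q=z['p'],z['q']
hsv=cv2.cvtColor(i,cv2.COLOR_BGR2HSV)
m=cv2.inRange(hsv,(0,110,30),(13,255,180)); m[:, :235]=0;m[:,280:]=0;m[:62]=0;m[225:]=0
v,u=np.nonzero(m); W=wray(np.c_[u,v],p,q,.04)[:,:2]
r=cv2.minAreaRect((W*1000).astype(np.float32)); print(r)
vx=cv2.fitLine(W.astype(np.float32),cv2.DIST_HUBER,0,0,0)[:,0]*1; print('ang',np.degrees(np.arctan2(vx[1],vx[0])))
U=np.array([np.cos(np.radians(58)),np.sin(np.radians(58))]); N=np.array([-U[1],U[0]]); O=np.array([.5063,.0029])
a=(W-O)@U; b=(W-O)@N; print('x range',np.percentile(a,[.2,99.8]),'y',np.percentile(b,[1,50,99]))
X=rot(q); print('tool y ang',np.degrees(np.arctan2(X[1,1],X[0,1])), 'tcp in press',(p[:2]-O)@U,(p[:2]-O)@N)
for uv in((183,59),(332,59),(182,240)): 
  w=wray(uv,p,q,.086)[0,:2]-O; print('win',uv,w@U,w@N)
E
```

```text
((485.5531005859375, -35.28733825683594), (191.11148071289062, 25.782426834106445), 58.32469940185547)
ang 58.177753
x range [-0.13763342  0.05212543] y [-0.01501534 -0.00247872  0.00995417]
tool y ang -31.664286987223072 tcp in press -0.07471537664603957 0.0007607474308720524
win (183, 59) 0.04950559149691987 0.07258422292074576
win (332, 59) 0.05097840525323492 -0.07780259457002932
win (182, 240) -0.14538838285927796 0.08088205342755539
```

>>> jog_arm(rows=[[[0.0027,-0.0017,-0.035,0],[0,0,-0.04,0],[0,0,-0.04,0],[0,0,-0.035,0],[0,0,-0.025,0],[0,0,-0.015,0],[0,0,-0.008,0],[0,0,0,0]]])

```text
t: 3.15
ee_pos: [0.4693, -0.0618, 0.0289]
ee_rot: [-0.0, 0.873, 0.487, 0.0]
contact_force: [0.3, -0.3, 0.3]
finger_gap: 0.0628
grip_force: 0.0
```

>>> jog_arm(rows=[[[0,0,-0.004,0],[0,0,0,0]]])

```text
t: 3.4
ee_pos: [0.4694, -0.062, 0.025]
ee_rot: [0.0, 0.873, 0.487, 0.0]
contact_force: [-0.4, 0.0, -0.2]
finger_gap: 0.063
grip_force: 0.0
```

>>> jog_arm(rows=[[[0,0,0,0],[0,0,0,0],[0,0,0,0],[0,0,0,0],[0,0,0,0],[0,0,0,0]]], hand=255, grip_force=5)

```text
t: 4.15
ee_pos: [0.4692, -0.0621, 0.0248]
ee_rot: [0.0, 0.873, 0.487, 0.0]
contact_force: [0.2, 1.1, 0.6]
finger_gap: 0.0257
grip_force: 5.0
```

Gripped at 26 mm with no body contact. I'll lift gently and check for swing.

>>> jog_arm(rows=[[[0,0,0.005,0],[0,0,0.007,0],[0,0,0.007,0],[0,0,0.007,0],[0,0,0.007,0],[0,0,0,0],[0,0,0,0]]])

```text
t: 5.03
ee_pos: [0.4692, -0.0621, 0.0577]
ee_rot: [0.0, 0.873, 0.487, 0.0]
contact_force: [-0.1, -0.4, -0.4]
finger_gap: 0.0258
grip_force: 5.0
```

Run:
```python
from h import *
s=sensors.read_state(); i,d=optics.capture('wrist'); j,e=optics.capture('side')
print(s['ee_pos'],s['finger_gap'],s['contact_force'],s['torque'])
np.savez('pics/w2p.npz',p=s['ee_pos'],q=s['ee_rot'],d=d,e=e); cv2.imwrite('pics/w2.png',i); cv2.imwrite('pics/s2.png',j)
c=cv2.resize(j[140:260,220:320],None,fx=4,fy=4,interpolation=cv2.INTER_CUBIC)
w=cv2.resize(i[:,:],(512,384)); w=cv2.copyMakeBorder(w[40:340,100:480],0,180,0,0,cv2.BORDER_CONSTANT)
cv2.imwrite('pics/m2.png',np.hstack([c,w]))
```

```text
[ 0.46921618 -0.06210056  0.05773889] 0.025847486592002734 [-0.11775642 -0.365078   -0.44569101] [-0.11012305  0.04317275 -0.03434526]
```

View pics/m2.png

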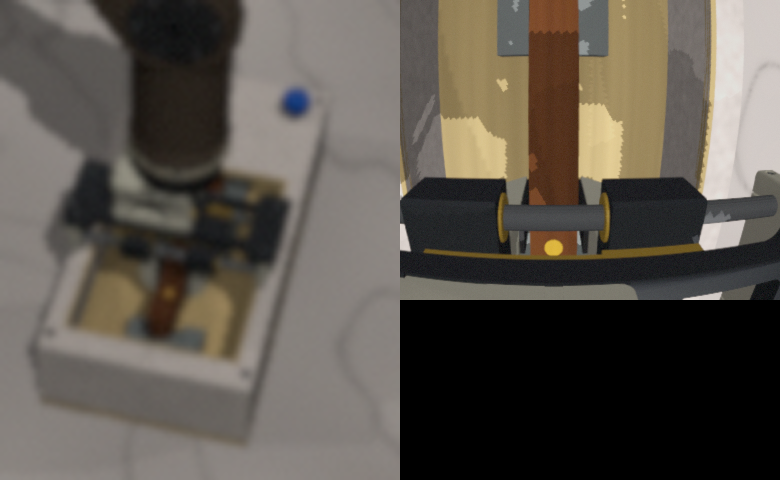

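The rail is between the fingers and lifted. I'll measure its slope from the wrist depth along the rail.

```bash
cat >> h.py <<'E'
O=np.array([.5084,.0015]); A=np.radians(58.1); U=np.array([np.cos(A),np.sin(A)]); N=np.array([-U[1],U[0]])
def slope(i,d,p,q,show=True):
    c,f=cal('wrist'); v,u=np.mgrid[0:384,0:512]; x=u-c['cx'];y=v-c['cy']; r=np.hypot(x,y); th=r/f
    k=np.tan(th)/np.maximum(r,1e-9)*d
    T=np.array(c['T_tool_cam']); W=(np.dstack([x*k,y*k,d])@T[:3,:3].T+T[:3,3])@rot(q).T+p
    h=cv2.cvtColor(i,cv2.COLOR_BGR2HSV); m=(cv2.inRange(h,(0,110,25),(13,255,200))>0)&(d>0)&(u>225)&(u<290)
    W=W[m]; a=(W[:,:2]-O)@U; b=(W[:,:2]-O)@N; z=W[:,2]; g=(abs(b-np.dot(p[:2]-O,N))<.011)
    a,z=a[g],z[g]; px=np.dot(p[:2]-O,U)
    print('tcp press x,y,z',px,np.dot(p[:2]-O,N),p[2],'n',len(a))
    for lo in np.arange(-.3,.2,.02):
        s=(a>=lo)&(a<lo+.02)
        if s.sum()>8: print(round(lo+.01,3),round(float(np.median(z[s])),4),s.sum())
def look(t):
    s=sensors.read_state(); i,d=optics.capture('wrist'); cv2.imwrite(f'pics/{t}.png',i)
    print(s['t'],s['contact_force'].round(1),s['finger_gap'].round(4)); slope(i,d,s['ee_pos'],s['ee_rot'])
E
python3 - <<'E'
from h import *
z=np.load('pics/w2p.npz'); slope(cv2.imread('pics/w2.png'),z['d'],z['p'],z['q'])
E
```

```text
tcp press x,y,z -0.07470130362546623 -0.000343021891280014 0.05773888528567278 n 10829
-0.11 0.0775 116
-0.09 0.0762 548
-0.07 0.072 1096
-0.05 0.0693 1630
-0.03 0.0662 1658
-0.01 0.063 1633
0.01 0.06 1539
0.03 0.0569 1437
0.05 0.0538 1172
```

Tilt is 8.8°, exactly what it should be with the tail resting in the cavity, so it pivots freely in the pads. Next I lift further, then draw towards -x.

>>> jog_arm(rows=[[[0,0,0.008,0],[0,0,0.009,0],[0,0,0.009,0],[0,0,0.009,0],[0,0,0.006,0],[0,0,0,0]]])

```text
t: 5.88
ee_pos: [0.4695, -0.0621, 0.0992]
ee_rot: [0.0, 0.873, 0.487, 0.0]
contact_force: [0.3, -0.4, 0.7]
finger_gap: 0.026
grip_force: 5.0
```

```bash
python3 -c "
from h import *
look('w3')"
```

```text
Traceback (most recent call last):
  File "h.py", line 39, in look
    print(s['t'],s['contact_force'].round(1),s['finger_gap'].round(4)); slope(i,d,s['ee_pos'],s['ee_rot'])
                                             ^^^^^^^^^^^^^^^^^^^^^
AttributeError: 'float' object has no attribute 'round'
```

```bash
sed -i "s/s\['finger_gap'\].round(4)/s['finger_gap']/" h.py; python3 -c "
from h import *
look('w4')"
```

```text
5.925 [-0.  -0.9 -0.8] 0.02607610119408043
tcp press x,y,z -0.07469429559710097 -0.00039281079262762364 0.09892106515421724 n 9064
-0.11 0.1234 10
-0.09 0.1207 654
-0.07 0.1115 1144
-0.05 0.1051 1555
-0.03 0.0977 1515
-0.01 0.0903 1352
0.01 0.0829 1199
0.03 0.0755 1036
0.05 0.0692 599
```

20.2°, as planned, with 11 mm of clearance under the window edge. I'll draw towards -x while rising.

>>> jog_arm(rows=[[[-0.0053,-0.0085,0.004,0],[-0.0053,-0.0085,0.004,0],[-0.0053,-0.0085,0.004,0],[-0.0053,-0.0085,0.004,0],[-0.0053,-0.0085,0.004,0],[-0.0053,-0.0085,0.004,0],[0,0,0,0]]])

```text
t: 6.85
ee_pos: [0.4371, -0.1139, 0.1231]
ee_rot: [0.0, 0.874, 0.487, 0.0]
contact_force: [-0.2, 0.3, -1.3]
finger_gap: 0.0261
grip_force: 5.0
```

```bash
python3 -c "
from h import *
look('w5')"
```

```text
6.85 [-0.2  0.3 -1.3] 0.026098697647531477
tcp press x,y,z -0.13569522042276763 -0.0004356275250356964 0.1230745411989255 n 9231
-0.15 0.147 656
-0.13 0.1343 1275
-0.11 0.125 1559
-0.09 0.1148 1374
-0.07 0.1043 1205
-0.05 0.094 1023
-0.03 0.0836 840
-0.01 0.073 710
0.01 0.063 557
0.03 0.0566 32
```

>>> jog_arm(rows=[[[-0.0046,-0.0074,0.003,0],[-0.0046,-0.0074,0.003,0],[-0.0046,-0.0074,0.002,0],[-0.0046,-0.0074,0.002,0],[0,0,0,0]]])

```text
t: 7.52
ee_pos: [0.4186, -0.1435, 0.1329]
ee_rot: [0.0, 0.874, 0.487, 0.0]
contact_force: [-1.0, -0.4, -1.2]
finger_gap: 0.0258
grip_force: 5.0
```

>>> jog_arm(rows=[[[0,0,0,0],[0,0,0,0],[0,0,0,0]]], grip_force=40)

```text
t: 7.9
ee_pos: [0.4191, -0.1425, 0.1327]
ee_rot: [0.0, 0.873, 0.487, -0.0]
contact_force: [0.3, 0.1, -0.6]
finger_gap: 0.0258
grip_force: 40.0
```

```bash
python3 -c "
from h import *
look('w6'); j,_=optics.capture('side'); cv2.imwrite('pics/s6.png',cv2.resize(j[120:270,180:360],None,fx=4,fy=4,interpolation=cv2.INTER_CUBIC))"
```

```text
7.9 [ 0.3  0.1 -0.6] 0.025815623442501635
tcp press x,y,z -0.16944946602809408 -0.00033718352915602934 0.1326969605004057 n 8867
-0.19 0.1575 649
-0.17 0.1453 765
-0.15 0.1367 1582
-0.13 0.1248 1418
-0.11 0.1133 1188
-0.09 0.1013 994
-0.07 0.0897 817
-0.05 0.0781 670
-0.03 0.0661 554
-0.01 0.0549 230
```

View pics/s6.png

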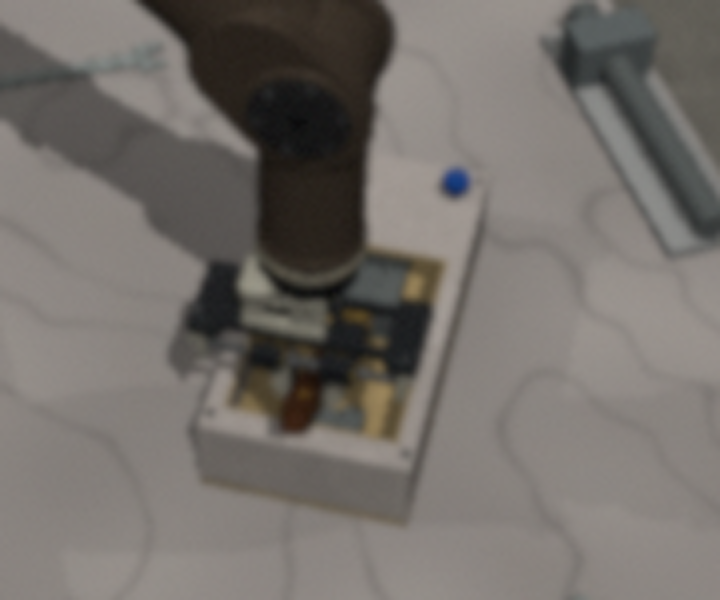

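The side view shows the head (about (300,400) in the crop) up through the window. The tilt is 30.5° and the tail is at press x ≈ 16 mm, clear of the solid frame. With the grip locked, I'll lift straight up.

>>> jog_arm(rows=[[[0,0,0.008,0],[0,0,0.012,0],[0,0,0.015,0],[0,0,0.015,0],[0,0,0.015,0],[0,0,0.01,0],[0,0,0.005,0],[0,0,0,0]]])

```text
t: 9.0
ee_pos: [0.4191, -0.1426, 0.2129]
ee_rot: [0.0, 0.873, 0.487, 0.0]
contact_force: [-0.7, 0.1, -1.3]
finger_gap: 0.0257
grip_force: 40.0
```

```bash
python3 -c "
from h import *
look('w7')"
```

```text
9.0 [-0.7  0.1 -1.3] 0.025693636838754908
tcp press x,y,z -0.16956874202700242 -0.0003282670665626375 0.21288799476906745 n 8625
-0.19 0.2377 636
-0.17 0.2255 768
-0.15 0.2169 1534
-0.13 0.2048 1364
-0.11 0.1931 1154
-0.09 0.1813 968
-0.07 0.1695 790
-0.05 0.1575 637
-0.03 0.1457 537
-0.01 0.1342 237
```

The angle held (30.5°). I'll keep lifting.

>>> jog_arm(rows=[[[0,0,0.01,0],[0,0,0.02,0],[0,0,0.025,0],[0,0,0.025,0],[0,0,0.025,0],[0,0,0.02,0],[0,0,0.015,0],[0,0,0.008,0],[0,0,0,0],[0,0,0,0]]])

```text
t: 10.3
ee_pos: [0.4187, -0.1426, 0.3601]
ee_rot: [-0.0, 0.873, 0.487, -0.001]
contact_force: [0.2, 0.4, -1.3]
finger_gap: 0.0259
grip_force: 40.0
```

>>> jog_arm(rows=[[[0,0,0,0],[0,0,0,0],[0,0,0,0],[0,0,0,0]]])

```text
t: 10.8
ee_pos: [0.419, -0.1427, 0.3607]
ee_rot: [-0.0, 0.873, 0.487, -0.0]
contact_force: [1.1, 0.8, -1.8]
finger_gap: 0.0256
grip_force: 40.0
```

```bash
python3 -c "
from h import *
look('w8'); print(abs(sensors.read_state()['qvel']).max()); j,_=optics.capture('side'); cv2.imwrite('pics/s8.png',j)"
```

```text
10.8 [ 1.1  0.8 -1.8] 0.02558932079158148
tcp press x,y,z -0.169695000416195 -0.00027464951014159744 0.3607090770748069 n 8504
-0.19 0.3856 623
-0.17 0.3732 759
-0.15 0.3646 1513
-0.13 0.3525 1339
-0.11 0.341 1141
-0.09 0.329 970
-0.07 0.3171 771
-0.05 0.3052 626
-0.03 0.2934 535
-0.01 0.282 227
0.0012179533487685886
```

View pics/s8.png

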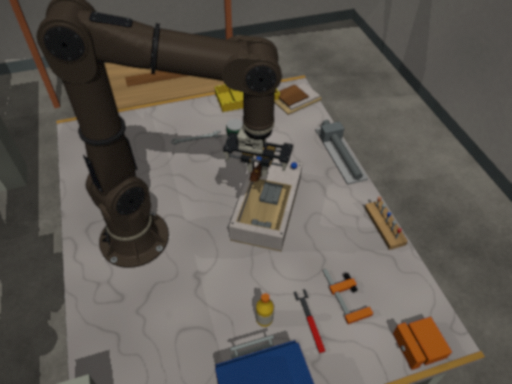

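View pics/w8.png

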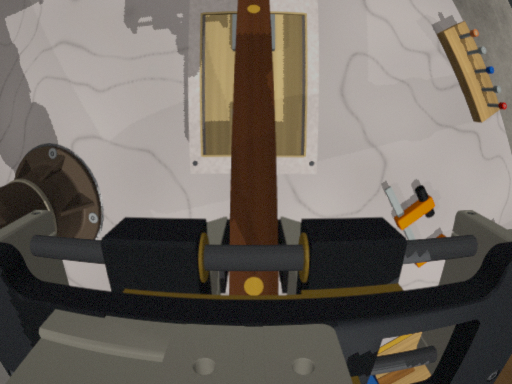

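The rail is gripped, tilted and clear of everything. Its lowest point is about 0.25 m, some 16 cm above the top frame, and the arm is still. I'm handing in.

```bash
python3 -c "
from h import *
print(robot.finish_job())"
```

```text
the job is handed in; nothing more can be done
None
```

The rail came out head first through the window and is held still about 16 cm above the press's top frame, tilted about 30°; no large contact forces showed, no tools or tins were touched, and the job was handed in at about 11 s.

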